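# Fold back the cupboard door and swap the wrong foot in the kit

### The arm

A 6-joint arm with a two-finger parallel gripper is mounted at the origin on the work surface. World frame = base frame: x ahead of the robot, y to its left, z up, the work surface at z = 0. Lengths are in m, angles in rad, forces in N, time in s.
With the tool pointing down it reaches from about 0.3 to 0.775 m from the base axis. Payload 14.6 kg.
Tool frame: the origin (TCP) lies at the very end of the fingers, on their centre line; the grasp point (between the pads) lies 19 mm behind it; z points along the fingers, x is the direction in which the jaws open and shut, and the axes are right-handed (so a half turn about z gives the same grasp; the last joint's range is limited). The gripper opens to 94 mm and grips with 3 to 60 N. Pads are 16 mm wide; open, the fingers measure 119 mm over their backs; the gripper's body (75 mm by 177 mm) begins 78 mm behind the grasp point.
Start: joints at [1.268, 0.3, 1.521, -0, 1.321, -0.067], TCP at [0.128, 0.535, 0.205] pointing down, gripper open.
Joint ranges: [-3.03, 3.03], [-0.79, 2.21], [0.23, 2.52], [-1.04, 4.18], [0, 3.07], [-2.55, 2.55]. Speed limits (rad/s): [2.22, 2.22, 2.57, 3.14, 3.14, 3.14].

### API

Orientations are given as [roll, pitch, yaw] about the fixed x, y, z axes, in that order (R = Rz(yaw) Ry(pitch) Rx(roll)).
In Python, from station import ctrl gives the robot as it stands.
- The arm moves only by the shell command python3 -m inch 'ROWS' [FORCE]. ROWS is JSON, one flat list of numbers, 7 for each row, row after row: the shift along the tool's x, y, z in cm, then the turn, a rotation vector about the tool's x, y, z in rad, then the opening, from 0 (shut) to 1 (fully open). In form: [tx, ty, tz, wx, wy, wz, claw, tx, ty, tz, wx, wy, wz, claw, ...]. A call has 1 to 20 rows; each row shifts and turns the commanded pose from where the row before left it, along the tool's axes as they then stand; what a row does not reach is not made up. A row lasts 1/8 s, in which the tool goes at most 62.5 mm and 10.7 degrees, less where a joint would pass 70% of its speed; a pose out of reach is approached as far as the arm can. A call is refused whole if a number of a shift passes 6.25 or a number of a turn 0.188, either way. A call with a gripper value outside its range is refused whole. The fingers move at their own pace and stop on an object; FORCE is the grip in N (left out, the last holds). Time passes only in rows, so rows that do not move let the fingers close. It gives the time, the measured TCP pose, the force and the opening at its end, in the units of the state.
- ctrl.get_obs(): the state, without advancing time (a new reading comes with each control period).
- ctrl.camera(name): name is "scene" or "top" or "wrist"; returns (picture, depth): 400x640x3 uint8, red, green, blue; 400x640 float32, m along the optical axis (not along the pixel's ray), 0 where there is no reading.
- ctrl.camera_params(name): a dict with "vertical_fov" (degrees; the focal length in pixels is half the picture's height over the tangent of half this angle, whatever the lens; pixels are square), "cx", "cy" (the principal point, pixels), "camera_from_world" (4x4, takes a point from world to camera coordinates); the wrist camera has in their place "mount" (4x4, takes a point from camera to tool coordinates, whose origin is the TCP and whose axes are the tool frame's). Camera axes: x right, y down, z forward; pixel columns grow to the right and rows downward; lengths in m; the calibration is good to about 2 mm. A picture is of the moment at which its call begins: read the wrist's pose just before it. camera_params takes no time and is no camera call.
- ctrl.hand_in(): hands the job in, once; it reports no verdict.
Trained networks look in the newest picture that a camera, given by its name, has taken for a name from the list of things; names that differ only in an ending like _2 or _b are one class to them, and where a whole thing is asked for, a point or a joint stands for the part that bears it (a point fixed in the world has none). Each returns a list of dicts, best first, with "score" (0 to 1); they miss things now and then, are a little off and sometimes report something else, mostly with a low value. They report only what shows in the picture. A call takes as long as a camera call. They do not tell look-alikes from the thing itself.
- ctrl.spot_in(camera, label): "bbox" ([centre column, centre row, width, height] in pixels, round what is visible of it).
- ctrl.place_of(camera, label): "centre" ([column, row] in pixels: a listed point, or the origin of a listed thing).
The state is a dict: "time_s": time; "qpos": joint angles; "joint_vel": joint speeds; "tau": joint torques, N m; "ee_pos": TCP position; "eef_rot": TCP orientation; "force": force on the tool from outside, world axes, zero at the start; "moment": the same for the moment, N m; "grip_width": finger opening in m.
Only numpy, scipy, OpenCV 4.12 (cv2) and the standard library are available. Lean on these libraries where they do the work, as an engineer would, in place of code of your own. Each camera call takes 0.05 s, during which the arm holds its last target. There are 200 camera calls.

### The job

First push the ajar bifold door of the bench cupboard at its fold bar until both panels are folded fully back to the left. Then take the one wrong foot (the square one among the turned round ones) out of the kit tray and put it in the empty steel odds tray, and last stand the matching turned foot from the cupboard upright in the emptied pocket of the kit tray. Leave the door folded back and do not shift or topple anything else on the bench, in the kit or in the cupboard.

Things in the scene. Friction and masses are not known exactly. Their poses are not given: they have to be found in the camera images.
- cupboard: open-fronted plywood bench cupboard, fixed, 390 wide (y), 170 deep (x), 265 tall; side walls 15 thick, inner faces at y=+-180; the right wall is cut down to 48 high over its front 85. Origin: middle of its front edge at bench level; x points into it (away from the robot), y to its left as the robot sees it, z up. No back wall, a rail 48 high
- head_track (a point): middle of the underside front edge of the aluminium head track over the opening, 245 above the bench, x=0 of the cupboard; track x 0 to 20, 20 tall, full width. Behind it a rigid clear roof (underside 254 up) covers the whole inside: the stock is reached only from the front, below the track, with a tilted tool
- stock_row (a point): point on the cupboard floor (18 above the bench), 55 behind the front edge, at y=-50: middle of the row of three loose feet, about 65 apart along y (y about +15, -50, -115). Behind the row, fixed: a carton and a tin 50 tall at x 115 to 155, y 40 to 150 of the cupboard
- door_pivot (a point): the door's jamb hinge line (vertical, at bench level here): x=0, y=+180 of the cupboard. Bifold door of two coupled white panels, each 180 wide, 12 thick, 22 to 234 above the bench. At door angle q the fold hinge is at cupboard x=-180 sin q, y=180-180 cos q (out towards the robot); the free edge runs in the track at x=0, y=180-360 cos q
- door_fold (a joint): angle q of the first (left) door panel from the front plane, rad: 0 = shut flat, 1.48 = fully folded on its stop; starts ajar at 0.35 to 0.7. Moves under 1 to 3 N sideways on the push bar, stays where it is left; pressing on the second (right) panel's face while ajar shuts it. Panels' inner faces meet when folded, the stack then sticks out 180 towards the robot
- pull_bar (a point): middle (145 above the bench) of the vertical steel push bar at the fold, 12 in diameter, 60 to 230 above the bench, free all round save two stubs at 75 and 205 from the first panel. It overhangs the fold: at door angle q it is at cupboard x=-210 sin q-30 cos q, y=180-210 cos q+30 sin q. Pushing it to the cupboard's +y (left) folds the door
- kit_tray: fixed wooden kit tray, 253 long (its x) x 67 wide (y), 18 tall, four square pockets 57 x 57 in a row along x with centres at x = -93, -31, +31, +93; floor 5 thick, walls and dividers 5. Origin: centre of its underside
- odds_tray: fixed dark steel odds tray, empty, 120 x 120, 28 tall, walls 4, floor 4. Origin: centre of its underside
- odd_foot: the wrong part in the kit: a plain square wooden foot 32 x 32 x 60 tall, pale wood, 45 g, standing in one of the four pockets. Origin: centre of its underside, x and y along its sides
- kit_foot0: a turned wooden foot, plain pale wood, 66 tall: round toe disc 36 across (bottom 8), a narrower groove, straight round body 30 across from 23 to 58 above the underside, domed top; 40 g. Origin: centre of its underside, z along its axis. One of the three right ones in the kit, each in its own pocket; stays there
- kit_foot1: a turned wooden foot, plain pale wood, 66 tall: round toe disc 36 across (bottom 8), a narrower groove, straight round body 30 across from 23 to 58 above the underside, domed top; 40 g. Origin: centre of its underside, z along its axis. One of the three right ones in the kit, each in its own pocket; stays there
- kit_foot2: a turned wooden foot, plain pale wood, 66 tall: round toe disc 36 across (bottom 8), a narrower groove, straight round body 30 across from 23 to 58 above the underside, domed top; 40 g. Origin: centre of its underside, z along its axis. One of the three right ones in the kit, each in its own pocket; stays there
- spare_foot: a turned wooden foot, plain pale wood, 66 tall: round toe disc 36 across (bottom 8), a narrower groove, straight round body 30 across from 23 to 58 above the underside, domed top; 40 g. Origin: centre of its underside, z along its axis. The spare one, standing in the cupboard among the other stock
- cone_foot: other stock in the cupboard, stays: wooden cone 60 tall, 36 across below, 22 above. Origin: centre of its underside
- plain_foot: other stock in the cupboard, stays: plain round wooden rod 26 across, 78 tall. Origin: centre of its underside
- glue: bystander: white plastic glue bottle 48 across, 110 tall, standing. Origin: centre of its underside
- tape: bystander: cardboard-brown roll of tape, 64 across, 24 tall, flat. Origin: centre of its underside
- tin: bystander: aluminium tin 66 across, 85 tall. Origin: centre of its underside
- marker: bystander: black marker pen, 120 long, 14 thick, lying along its x. Origin: its underside, mid-length
- mug: bystander: white mug, 76 across, 85 tall. Origin: centre of its underside
- offcut: bystander: wood offcut 90 x 50 x 18, lying flat. Origin: centre of its underside
Not all that is in view belongs to the job. Leave any orange or red look-alike of the odd_foot alone.

How it is judged:
By the outcome, as a careful person would: the job done as asked, in the order asked, and still so for the second after the job is handed in, with the robot touching nothing.
It also fails if it takes over 72 s, if anything falls off the work surface, if the arm or the gripper's body presses on something with over 40 N, if the wrist force passes 120 N, or if a joint passes its speed limit or range.

## Working session

There is one attempt and no reset: what is moved stays moved. The work goes in short steps, Python scripts to look and compute and a shell command to move; the robot and the scene stay as the last step left them, time stands still between calls to the robot, and variables do not carry over. Pictures are saved under pics/ and viewed, about 8 in all and at most 12, crops included, and the job is handed in when it is done.

```bash
ls; mkdir -p pics
cat > h.py <<'E'
import numpy as np, cv2
from station import ctrl
from scipy.spatial.transform import Rotation as R
def cam(n):
    o=ctrl.get_obs(); p=ctrl.camera_params(n); im,d=ctrl.camera(n)
    if 'mount' in p:
        T=np.eye(4);T[:3,:3]=R.from_euler('xyz',o['eef_rot']).as_matrix();T[:3,3]=o['ee_pos']
        W=T@np.array(p['mount'])
    else: W=np.linalg.inv(np.array(p['camera_from_world']))
    f=im.shape[0]/2/np.tan(np.radians(p['vertical_fov'])/2)
    return im,d,W,f,p['cx'],p['cy']
def cloud(c):
    im,d,W,f,cx,cy=c
    v,u=np.mgrid[:d.shape[0],:d.shape[1]]
    P=np.stack([(u-cx)/f*d,(v-cy)/f*d,d],-1)@W[:3,:3].T+W[:3,3]
    P[d<=0]=np.nan
    return P
def onplane(c,u,v,z):
    im,d,W,f,cx,cy=c
    r=W[:3,:3]@np.array([(u-cx)/f,(v-cy)/f,1]); t=(z-W[2,3])/r[2]
    return W[:3,3]+t*r
def proj(c,p):
    im,d,W,f,cx,cy=c
    q=W[:3,:3].T@(np.array(p)-W[:3,3]); return [q[0]/q[2]*f+cx,q[1]/q[2]*f+cy]
def save(im,n): cv2.imwrite('pics/'+n,cv2.cvtColor(im,cv2.COLOR_RGB2BGR))
E
python3 - <<'E'
from h import *
np.set_printoptions(precision=3,suppress=True)
o=ctrl.get_obs();print(o['ee_pos'],o['eef_rot'],o['grip_width'],o['time_s'])
Z=dict(head_track=.245,stock_row=.018,door_pivot=0,pull_bar=.145,kit_tray=0,odds_tray=0,odd_foot=.005,spare_foot=.018,cone_foot=.018,plain_foot=.018,glue=0,tin=0,mug=0,tape=0,cupboard=0,kit_foot0=.005)
for n in ('scene','top'):
    c=cam(n);save(c[0],n+'.png');P=cloud(c)
    np.savez(n+'.npz',im=c[0],P=P); print(n,'cam at',c[2][:3,3])
    for k,z in Z.items():
        for r in ctrl.place_of(n,k)[:4]:
            if r['score']>.25: print(k,round(r['score'],2),np.round(r['centre']),onplane(c,*r['centre'],z))
E
```

```text
pics
[0.128 0.535 0.205] [-3.141  0.001  1.335] 0.09402913001679165 0.0
scene cam at [ 0.231 -0.236  1.122]
head_track 0.74 [290. 129.] [0.615 0.117 0.245]
stock_row 0.68 [322. 162.] [0.681 0.056 0.018]
door_pivot 0.89 [254. 142.] [0.615 0.28  0.   ]
door_pivot 0.57 [362. 246.] [ 0.534 -0.196  0.   ]
pull_bar 0.91 [267. 179.] [0.499 0.11  0.145]
pull_bar 0.62 [300. 151.] [0.621 0.09  0.145]
pull_bar 0.45 [317. 160.] [0.626 0.037 0.145]
kit_tray 0.57 [362. 248.] [ 0.531 -0.199  0.   ]
odds_tray 0.97 [422. 293.] [ 0.524 -0.408  0.   ]
odds_tray 0.56 [254. 140.] [0.622 0.282 0.   ]
odd_foot 0.76 [354. 254.] [ 0.501 -0.191  0.005]
odd_foot 0.63 [292. 129.] [0.726 0.207 0.005]
odd_foot 0.6 [317. 339.] [ 0.247 -0.241  0.005]
odd_foot 0.45 [306. 295.] [ 0.326 -0.148  0.005]
spare_foot 0.5 [336. 174.] [ 0.672 -0.005  0.018]
cone_foot 0.53 [317. 159.] [0.678 0.073 0.018]
cone_foot 0.53 [366. 321.] [ 0.364 -0.322  0.018]
plain_foot 0.74 [362. 248.] [ 0.527 -0.198  0.018]
plain_foot 0.42 [300. 150.] [0.674 0.135 0.018]
glue 0.52 [293. 258.] [ 0.388 -0.054  0.   ]
tin 0.63 [433. 242.] [ 0.671 -0
[... 807 characters left out ...]
ot 0.65 [368. 207.] [ 0.506 -0.197  0.005]
odd_foot 0.48 [388. 300.] [ 0.25  -0.248  0.005]
spare_foot 0.46 [299. 146.] [ 0.677 -0.003  0.018]
cone_foot 0.54 [274. 143.] [0.686 0.068 0.018]
cone_foot 0.39 [194. 172.] [0.602 0.292 0.018]
plain_foot 0.43 [252. 148.] [0.673 0.13  0.018]
glue 0.58 [313. 245.] [ 0.399 -0.043  0.   ]
tin 0.66 [426. 149.] [ 0.676 -0.368  0.   ]
mug 0.91 [360. 117.] [ 0.77  -0.179  0.   ]
mug 0.66 [381. 258.] [ 0.365 -0.232  0.   ]
mug 0.53 [429. 149.] [ 0.676 -0.375  0.   ]
cupboard 0.7 [260. 166.] [0.624 0.108 0.   ]
kit_foot0 0.61 [380. 173.] [ 0.605 -0.234  0.005]
kit_foot0 0.59 [358. 236.] [ 0.425 -0.17   0.005]
kit_foot0 0.58 [377. 190.] [ 0.556 -0.224  0.005]
```

Run:
```python
import cv2,numpy as np
a=cv2.imread('pics/scene.png')[90:390,200:500];b=cv2.imread('pics/top.png')[90:340,170:490]
a=cv2.resize(a,(400,400),interpolation=cv2.INTER_CUBIC);b=cv2.resize(b,(400,312),interpolation=cv2.INTER_CUBIC);b=cv2.copyMakeBorder(b,0,88,0,0,0)
cv2.imwrite('pics/both.png',cv2.resize(np.hstack([a,b]),(800,400)))
P=np.load('top.npz')['P'];Q=np.load('scene.npz')['P']
```

```text
(no output)
```

View pics/both.png

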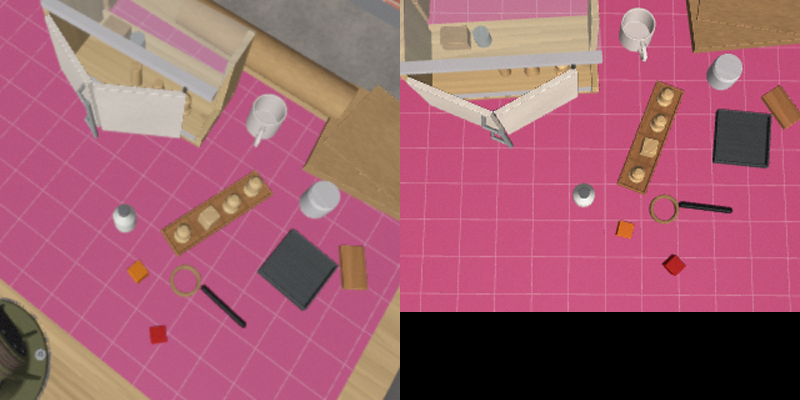

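Both views show the following. The door is ajar, with its bar at top px (252,202). The kit tray runs from top px (358,236) to (380,173), and the pale square foot sits at top px (369,208). It could be confused with the orange cube at (349,274) and the red cube at (388,300), which I'll leave alone. The odds tray is at (442,203). The glue, tape, marker, tin, mug and offcut stand clear.

Run:
```python
from h import *
np.set_printoptions(precision=4,suppress=True)
for n in ('top','scene'):
    P=np.load(n+'.npz')['P'];im=np.load(n+'.npz')['im'];z=P[...,2];x=P[...,0];y=P[...,1]
    m=(abs(z-.265)<.006)&(x>.5)&(x<.72)&(y>-.15)&(y<.4)
    q=P[m][:,:2].astype(np.float32); r=cv2.minAreaRect(q); print(n,'top z.265',m.sum(),r, cv2.boxPoints(r))
    m=(abs(z-.018)<.004)&(x>.35)&(x<.7)&(y>-.32)&(y<-.1)
    q=P[m][:,:2].astype(np.float32); r=cv2.minAreaRect(q); print('kit',m.sum(),r)
    m=(abs(z-.028)<.004)&(x>.42)&(x<.62)&(y>-.52)&(y<-.3)
    q=P[m][:,:2].astype(np.float32); r=cv2.minAreaRect(q); print('odds',m.sum(),r)
    m=(z>.05)&(z<.08)&(x>.38)&(x<.65)&(y>-.29)&(y<-.12)
    nn,l,s,c=cv2.connectedComponentsWithStats(m.astype(np.uint8))
    for i in range(1,nn):
        if s[i,4]>15:
            mm=(l==i);zz=z[mm];t=mm&(z>zz.max()-.006);r=cv2.minAreaRect(P[t][:,:2].astype(np.float32));print('foot',s[i,4],c[i],zz.max(),t.sum(),r)
    # door panels/bar
    m=(z>.225)&(z<.24)&(x>.4)&(x<.62)&(y>-.1)&(y<.3); print('panel top/bar', m.sum()); Q=P[m]; print(Q[Q[:,0].argsort()][:6])
    # stock
    m=(z>.05)&(z<.11)&(x>.63)&(x<.74)&(y>-.06)&(y<.2)
    nn,l,s,c=cv2.connectedComponentsWithStats(m.astype(np.uint8))
    for i in range(1,nn):
        if s[i,4]>5: print('stock',s[i,4],c[i],P[l==i].mean(0),z[l==i].max())
```

```text
top top z.265 4316 ((0.670783519744873, 0.11200176179409027), (0.11374934017658234, 0.3908487856388092), 2.676968812942505) [[ 0.6048  0.3046]
 [ 0.6231 -0.0859]
 [ 0.7367 -0.0806]
 [ 0.7185  0.3099]]
kit 545 ((0.49932044744491577, -0.20802652835845947), (0.30029746890068054, 0.17876943945884705), 9.077075958251953)
odds 232 ((0.5443989038467407, -0.42628324031829834), (0.155971959233284, 0.1639656275510788), 84.647216796875)
foot 99 [383.1616 164.7879] 0.07698206145387032 19 ((0.6146003603935242, -0.23534701764583588), (0.016672277823090553, 0.016899948939681053), 86.8299331665039)
foot 99 [377.6667 185.8586] 0.07613795535399737 24 ((0.5558601021766663, -0.21735627949237823), (0.01939852349460125, 0.014871817082166672), 13.195517539978027)
foot 146 [369.6027 206.5068] 0.07243511343919118 23 ((0.4985814094543457, -0.19575448334217072), (0.030612237751483917, 0.029040981084108353), 80.5124740600586)
foot 99 [360.1414 227.8283] 0.07493167642867027 36 ((0.440657377243042, -0.16999554634094238), (0.01722441427409649, 0.02643049880862236), 67.93820190429688)
panel top/bar 823
[[0.4926 0.1
[... 1108 characters left out ...]
 142 [357.0634 251.1056] 0.06951629485535116 87 ((0.4991525411605835, -0.19511142373085022), (0.030971845611929893, 0.030581455677747726), 79.59271240234375)
foot 96 [337.6354 262.2396] 0.0758654022304861 25 ((0.4425172507762909, -0.16863562166690826), (0.014871569350361824, 0.018011797219514847), 60.555057525634766)
panel top/bar 716
[[0.4944 0.1058 0.2311]
 [0.4944 0.1099 0.2258]
 [0.4951 0.1039 0.2262]
 [0.4956 0.1102 0.2293]
 [0.4959 0.1067 0.2333]
 [0.496  0.104  0.2306]]
stock 111 [301.9009 142.8288] [0.6705 0.123  0.0826] 0.09943227678741717
stock 54 [318.4815 153.0185] [0.6755 0.065  0.0751] 0.08081867162809941
stock 45 [340.5111 165.6222] [ 0.6807 -0.012   0.0746] 0.0863508822118384
```

```bash
cat >> h.py <<'E'
O=np.array([.615,.110,0]);TH=.052
def cup(x,y,z): # cupboard mm -> world m
    c,s=np.cos(TH),np.sin(TH); return O+np.array([c*x-s*y,s*x+c*y,z])/1000
def down(yaw): return R.from_euler('xyz',[np.pi,0,yaw])
def plan(wps,claw,step=.045,ang=.16,start=None):
    """wps: list of (pos, Rotation or None, optional claw). prints rows (cm, rad)"""
    o=ctrl.get_obs()
    p,r=start if start else (np.array(o['ee_pos']),R.from_euler('xyz',o['eef_rot']))
    out=[]
    for w in wps:
        q=np.array(w[0]);g=w[1] if w[1] is not None else r
        n=int(max(np.ceil(np.linalg.norm(q-p)/step-.05),np.ceil((r.inv()*g).magnitude()/ang-.05),1))
        for i in range(n):
            t=np.round(r.inv().apply((q-p)/(n-i))*100,1); a=np.round((r.inv()*g).as_rotvec()/(n-i),2)
            out.append(list(t+0)+list(a+0)+[claw])
            p=p+r.apply(t/100); r=r*R.from_rotvec(a)
    for o_ in out: print(','.join('%g'%v for v in o_),end=', ')
    print('\nrows',len(out),'end',np.round(p,4)); return p,r
E
python3 - <<'E'
from h import *
g=down(1.75)
plan([((.30,.25,.18),down(1.55)),((.40,.08,.15),g),(cup(-110,-50,150),g)],0)
E
```

```text
-3,2.9,0.3,0,0,-0.03,0, -3,2.8,0.3,0,0,-0.03,0, -3.1,2.7,0.3,0,0,-0.03,0, -3.2,2.7,0.3,0,0,-0.02,0, -3.3,2.6,0.3,0,0,-0.03,0, -3.3,2.5,0.3,0,0,-0.02,0, -3.4,2.4,0.4,0,0,-0.03,0, -3.5,2.3,0.3,0,0,-0.02,0, -3.3,2.1,0.6,0,0,-0.04,0, -3.4,1.9,0.6,0,0,-0.04,0, -3.5,1.8,0.6,0,0,-0.04,0, -3.6,1.7,0.6,0,0,-0.04,0, -3.7,1.5,0.6,0,0,-0.04,0, -1.5,3.4,0,0,0,0,0, -1.4,3.4,0,0,0,0,0, -1.5,3.4,0,0,0,0,0, 
rows 16 end [0.508  0.0541 0.1504]
```

```bash
python3 -m inch '[-3,2.9,0.3,0,0,-0.03,0, -3,2.8,0.3,0,0,-0.03,0, -3.1,2.7,0.3,0,0,-0.03,0, -3.2,2.7,0.3,0,0,-0.02,0, -3.3,2.6,0.3,0,0,-0.03,0, -3.3,2.5,0.3,0,0,-0.02,0, -3.4,2.4,0.4,0,0,-0.03,0, -3.5,2.3,0.3,0,0,-0.02,0, -3.3,2.1,0.6,0,0,-0.04,0, -3.4,1.9,0.6,0,0,-0.04,0, -3.5,1.8,0.6,0,0,-0.04,0, -3.6,1.7,0.6,0,0,-0.04,0, -3.7,1.5,0.6,0,0,-0.04,0, -1.5,3.4,0,0,0,0,0, -1.4,3.4,0,0,0,0,0, -1.5,3.4,0,0,0,0,0]'
python3 - <<'E'
from h import *
c=cam('wrist');save(c[0],'w1.png');print(np.round(proj(c,cup(-116,3,230)),0),np.round(proj(c,cup(-116,3,150)),0))
q=np.linspace(.435,1.5,7)
g=down(1.75)
w=[(cup(-210*np.sin(a)-30*np.cos(a)+2,180-210*np.cos(a)+30*np.sin(a)-17,150),g) for a in q]
plan(w,0,step=.03)
E
```

```text
time_s: 3.7
ee_pos: [0.5092, 0.0537, 0.1505]
eef_rot: [3.141, 0.0, 1.745]
force: [0.1, 0.6, 0.4]
grip_width: 0.0004
[478. 339.] [414. 244.]
1.9,-0.2,0,0,0,0,0, 1.9,-0.1,0,0,0,-0.01,0, 1.3,-1.3,0,0,0,0,0, 1.4,-1.4,0,0,0,0,0, 1.5,-1,0,0,0,0,0, 1.6,-1.1,0,0,0,0,0, 1.7,-0.8,0,0,0,0,0, 1.7,-0.7,0,0,0,0,0, 1.8,-0.5,0,0,0,0,0, 1.9,-0.4,0,0,0,0,0, 1.9,-0.1,0,0,0,0,0, 1.8,-0.2,0,0,0,0,0, 1.9,0.2,0,0,0,0,0, 1.8,0.3,0,0,0,0,0, 
rows 14 end [0.3968 0.2765 0.1501]
```

View pics/w1.png

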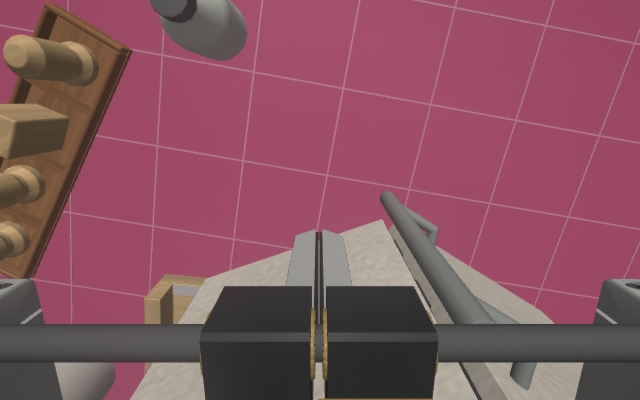

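The wrist view shows the shut fingertips at (320,235), just right of the bar, which runs from (385,195) to (500,350). Panel 2 lies behind with clearance, so I'll push along the arc.

```bash
python3 -m inch '[1.9,-0.2,0,0,0,0,0, 1.9,-0.1,0,0,0,-0.01,0, 1.3,-1.3,0,0,0,0,0, 1.4,-1.4,0,0,0,0,0, 1.5,-1,0,0,0,0,0, 1.6,-1.1,0,0,0,0,0]'; python3 -m inch '[1.7,-0.8,0,0,0,0,0, 1.7,-0.7,0,0,0,0,0, 1.8,-0.5,0,0,0,0,0, 1.9,-0.4,0,0,0,0,0, 1.9,-0.1,0,0,0,0,0, 1.8,-0.2,0,0,0,0,0]';  python3 -m inch '[1.5,0.2,0,0,0,0,0, 1.2,0.2,0,0,0,0,0]'
python3 - <<'E'
from h import *
c=cam('scene');save(c[0][90:290,200:450],'s2.png')
P=cloud(c);z=P[...,2]
m=(z>.222)&(z<.238)&(P[...,0]<.48)&(P[...,0]>.3)&(P[...,1]>.1); Q=P[m]
d=(Q-O)@R.from_euler('z',TH).as_matrix()
print(m.sum(),d[d[:,0].argsort()][:8],d.mean(0))
E
```

```text
time_s: 4.5
ee_pos: [0.4398, 0.1404, 0.1507]
eef_rot: [3.141, -0.0, 1.755]
force: [0.7, -1.2, -0.3]
grip_width: 0.0007
time_s: 5.25
ee_pos: [0.3936, 0.2417, 0.1506]
eef_rot: [3.141, -0.0, 1.755]
force: [1.4, -1.0, 0.2]
grip_width: 0.0004
time_s: 5.5
ee_pos: [0.393, 0.2679, 0.1504]
eef_rot: [-3.141, 0.002, 1.755]
force: [-8.0, -87.3, 22.1]
grip_width: 0.0004
182 [[-0.21989169  0.15807169  0.22519767]
 [-0.21900079  0.15467253  0.22760932]
 [-0.168125    0.16516037  0.23220492]
 [-0.16751373  0.15922559  0.23201642]
 [-0.16727424  0.15254059  0.23323798]
 [-0.16697532  0.1625205   0.2331435 ]
 [-0.16656907  0.16553721  0.23476852]
 [-0.16621359  0.15690594  0.23237912]] [-0.14735878  0.15954651  0.23199667]
```

The force jumped, so the door is on its stop. I'll back off and look.

```bash
python3 -m inch '[-1.5,-0.2,0,0,0,0,0, -3,-1,-1,0,0,0,0, -4,-1,-3,0,0,0,0, -5,-1,-3,0,0,0,0, -5,0,-3,0,0,0,0]'
python3 - <<'E'
from h import *
np.set_printoptions(precision=3,suppress=True)
c=cam('scene');P=cloud(c);z=P[...,2]
d=(P-O)@R.from_euler('z',TH).as_matrix()
m=(z>.222)&(z<.238)&(d[...,0]<-.01)&(d[...,0]>-.3)&(d[...,1]>.05)&(d[...,1]<.3); Q=d[m]
print(len(Q),Q[Q[:,0].argsort()][:6],cv2.minAreaRect(Q[Q[:,0]>-.18][:,:2].astype(np.float32)),Q[Q[:,0]>-.03].mean(0))
i=cv2.resize(c[0][90:240,220:420],(800,600),interpolation=cv2.INTER_CUBIC);save(i,'s3.png')
E
```

```text
time_s: 6.18
ee_pos: [0.3953, 0.0786, 0.2516]
eef_rot: [3.141, -0.0, 1.755]
force: [0.9, 0.2, -0.2]
grip_width: 0.0003
278 [[-0.075  0.149  0.234]
 [-0.075  0.143  0.236]
 [-0.075  0.182  0.234]
 [-0.075  0.175  0.235]
 [-0.075  0.18   0.231]
 [-0.075  0.174  0.231]] ((-0.04310665279626846, 0.1621946543455124), (0.0646192878484726, 0.054377224296331406), 0.1902513951063156) [-0.02   0.16   0.232]
```

View pics/s3.png

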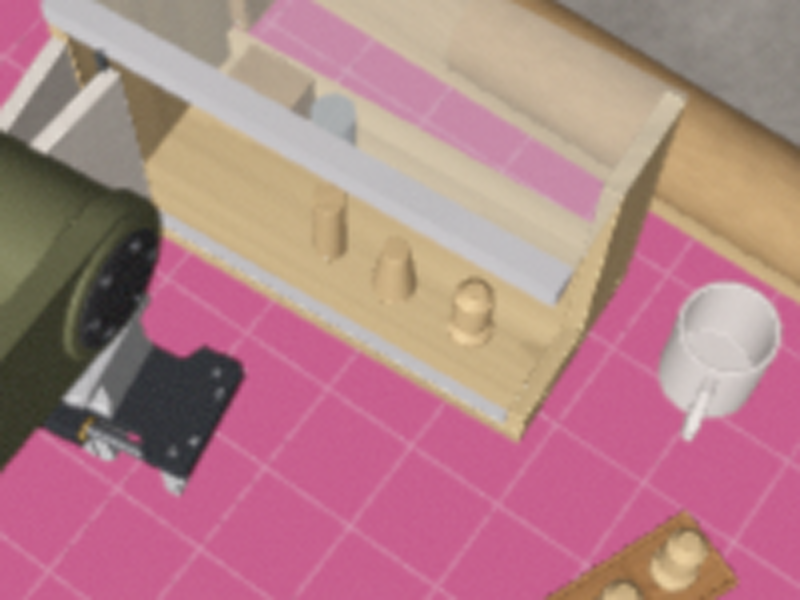

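The stack is folded back at the left, with panel tops at crop (30,90) and (75,110). The feet in the cupboard, left to right, are the rod (328,225), the cone (395,270) and the turned spare (470,310). Next I'll locate the kit pocket and plan the square-foot grasp.

Run:
```python
from h import *
np.set_printoptions(precision=4,suppress=True)
for n in ('top','scene'):
    P=np.load(n+'.npz')['P'];z=P[...,2]
    a=-.357;u=np.array([np.cos(a),np.sin(a)]);v=np.array([-u[1],u[0]]);c0=np.array([.5275,-.2055])
    D=P[...,:2]-c0;s=D@u;t=D@v
    m=(abs(z-.018)<.005)&(abs(s)<.145)&(abs(t)<.05)
    print(n,m.sum(),cv2.minAreaRect(P[m][:,:2].astype(np.float32)))
g=down(1.396)
s=plan([((.46,-.07,.22),down(1.6)),((.499,-.195,.15),g),((.499,-.195,.032),g)],.7,step=.05)
print('lift+carry')
plan([((.499,-.195,.15),g),((.525,-.406,.13),g),((.525,-.406,.034),g)],0,step=.05,start=s)
```

```text
top 528 ((0.5189926028251648, -0.2016005516052246), (0.08461051434278488, 0.2721863389015198), 72.83621215820312)
scene 558 ((0.5203591585159302, -0.20029768347740173), (0.08418571949005127, 0.271156907081604), 73.06494903564453)
-3.8,0.9,0.9,0,0,0.04,0.7, -3.8,1,0.9,0,0,0.04,0.7, -3.8,1.2,0.9,0,0,0.04,0.7, -3.7,1.3,0.9,0.01,0,0.03,0.7, -4.2,1.2,2.3,0,0,0.07,0.7, -4.1,1.5,2.3,0,0,0.07,0.7, -4,1.7,2.4,0,0,0.07,0.7, 0,0,3.9,0,0,0,0.7, 0,0,3.9,0,0,0,0.7, 0,0.1,4,0,0,0,0.7, 
rows 10 end [ 0.4992 -0.195   0.0317]
lift+carry
0,0,-3.9,0,0,0,0, 0,0,-4,0,0,0,0, 0,-0.1,-3.9,0,0,0,0, -4.1,1.3,0.4,0,0,0,0, -4.1,1.3,0.4,0,0,0,0, -4,1.2,0.4,0,0,0,0, -4.1,1.3,0.4,0,0,0,0, -4,1.2,0.4,0,0,0,0, 0,0,4.8,0,0,0,0, 0,0.1,4.8,0,0,0,0, 
rows 10 end [ 0.5253 -0.406   0.0338]
```

```bash
python3 -m inch '[-3.8,0.9,0.9,0,0,0.04,0.7, -3.8,1,0.9,0,0,0.04,0.7, -3.8,1.2,0.9,0,0,0.04,0.7, -3.7,1.3,0.9,0.01,0,0.03,0.7, -4.2,1.2,2.3,0,0,0.07,0.7, -4.1,1.5,2.3,0,0,0.07,0.7, -4,1.7,2.4,0,0,0.07,0.7, 0,0,0,0,0,0,0.7]' 20
python3 - <<'E'
from h import *
np.set_printoptions(precision=4,suppress=True)
c=cam('wrist');save(c[0],'w4.png');P=cloud(c)
print(np.round(proj(c,(.499,-.195,.065))))
z=P[...,2]; m=(abs(z-.065)<.003)&(abs(P[...,0]-.499)<.03)&(abs(P[...,1]+.195)<.03)
print(m.sum(),cv2.minAreaRect(P[m][:,:2].astype(np.float32)))
E
```

```text
time_s: 7.22
ee_pos: [0.4965, -0.191, 0.1419]
eef_rot: [-3.129, 0.001, 1.391]
force: [-0.5, 0.6, -0.2]
grip_width: 0.0657
[312. 211.]
1675 ((0.4981463551521301, -0.1936393529176712), (0.032008372247219086, 0.03231087327003479), 75.77153778076172)
```

View pics/w4.png

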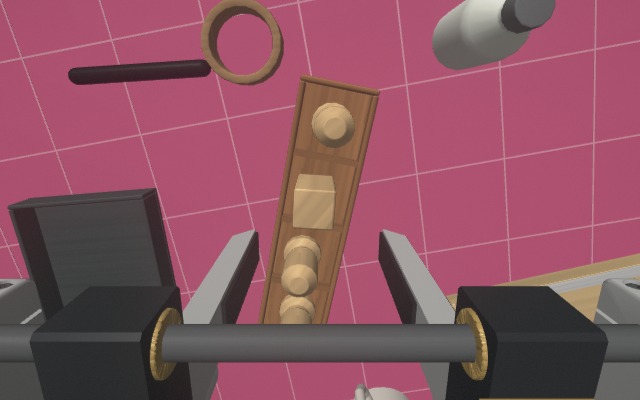

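The wrist view shows the square foot at (315,200) among the turned ones, between the open fingers. I'll descend and grip.

```bash
python3 -m inch '[-0.2,0.2,3.7,-0.01,0,0,0.7, 0,0,3.7,0,0,0,0.7, 0,0,3.6,0,0,0,0.7, 0,0,0,0,0,0,0.7, 0,0,0,0,0,0,0, 0,0,0,0,0,0,0, 0,0,0,0,0,0,0]' 20
python3 -m inch '[0,0,-3.9,0,0,0,0, 0,0,-4,0,0,0,0, 0,0,-3.9,0,0,0,0]'
python3 - <<'E'
from h import *
o=ctrl.get_obs();print(o['ee_pos'],o['eef_rot'])
plan([((.525,-.406,.13),down(1.396)),((.525,-.406,.036),down(1.396))],0)
E
```

```text
time_s: 8.15
ee_pos: [0.4988, -0.1918, 0.0352]
eef_rot: [3.14, 0.003, 1.395]
force: [0.8, 0.3, -0.2]
grip_width: 0.0394
time_s: 8.52
ee_pos: [0.4982, -0.1914, 0.1539]
eef_rot: [3.141, 0.002, 1.395]
force: [1.0, -0.7, -1.0]
grip_width: 0.0315
[ 0.49824432 -0.19136202  0.15393316] [3.14072135e+00 2.43243204e-03 1.39501752e+00]
-4.1,1.3,0.5,0,0,0,0, -4.1,1.3,0.5,0,0,0,0, -4.2,1.3,0.5,0,0,0,0, -4.1,1.2,0.5,0,0,0,0, -4.2,1.3,0.4,0,0,0,0, 0,0,3.1,0,0,0,0, 0,0,3.2,0,0,0,0, 0.1,0,3.1,0,0,0,0, 
rows 8 end [ 0.5253 -0.4057  0.0365]
```

```bash
python3 -m inch '[-4.1,1.3,0.5,0,0,0,0, -4.1,1.3,0.5,0,0,0,0, -4.2,1.3,0.5,0,0,0,0, -4.1,1.2,0.5,0,0,0,0, -4.2,1.3,0.4,0,0,0,0, 0,0,3,0,0,0,0, 0,0,1,0,0,0,0,0,0,0,0,0,0,0]'
python3 - <<'E'
from h import *
c=cam('scene');i=cv2.resize(c[0][230:350,350:510],(800,600),interpolation=cv2.INTER_CUBIC);w=cam('wrist');save(np.hstack([cv2.resize(i,(400,300)),cv2.resize(w[0],(400,250))[:300]if 0 else cv2.copyMakeBorder(cv2.resize(w[0],(400,250)),0,50,0,0,0)]),'s5.png')
P=cloud(c)[230:350,350:510].reshape(-1,3)
im=c[0][230:350,350:510].reshape(-1,3).astype(int)
m=(im[:,0]>150)&(im[:,0]-im[:,2]>35)&(im[:,1]>110)&(abs(P[:,0]-.525)<.03)&(abs(P[:,1]+.406)<.03);Q=P[m]
print(len(Q),np.round(np.nanpercentile(Q[:,2],[2,10,50,90,98]),3),np.round(np.nanmean(Q,0),3))
E
```

```text
time_s: 9.52
ee_pos: [0.5251, -0.406, 0.0887]
eef_rot: [-3.141, 0.002, 1.395]
force: [1.0, -0.1, 0.4]
grip_width: 0.0317
0 nan [nan nan nan]
  return np.nanmean(a, axis, out=out, keepdims=keepdims)
<stdin>:6: RuntimeWarning: Mean of empty slice
```

View pics/s5.png

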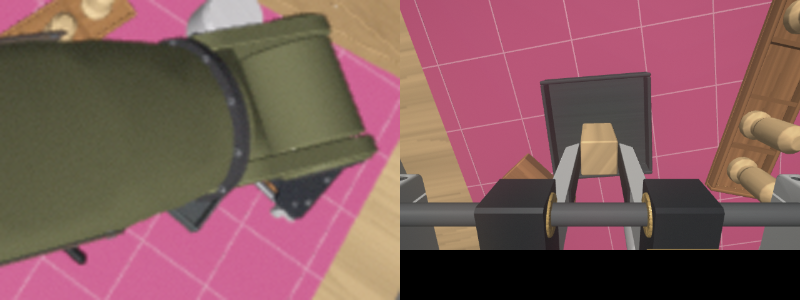

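The square foot hangs upright over the dark tray at wrist crop (600,148). I'll lower it in steps and watch the force.

```bash
python3 -m inch '[0,0,2,0,0,0,0, 0,0,2,0,0,0,0, 0,0,0.4,0,0,0,0,0,0,0,0,0,0,0]'; python3 -m inch '[0,0,0.3,0,0,0,0,0,0,0.2,0,0,0,0,0,0,0,0,0,0,0]';python3 -m inch '[0,0,0.2,0,0,0,0,0,0,0,0,0,0,0]'
```

```text
time_s: 10.12
ee_pos: [0.526, -0.409, 0.0466]
eef_rot: [3.137, 0.007, 1.395]
force: [-1.6, -7.3, 16.0]
grip_width: 0.032
time_s: 10.5
ee_pos: [0.5268, -0.4092, 0.0432]
eef_rot: [3.134, 0.008, 1.395]
force: [-0.5, -4.9, 27.5]
grip_width: 0.0317
time_s: 10.75
ee_pos: [0.527, -0.4092, 0.0414]
eef_rot: [3.134, 0.008, 1.395]
force: [-1.2, -4.8, 27.5]
grip_width: 0.0319
```

```bash
python3 -m inch '[0,0,0,0,0,0,0.3, 0,0,0,0,0,0,0.5, 0,0,0,0,0,0,0.55, 0,0,-2,0,0,0,0.55, 0,0,-4,0,0,0,0.55, 0,0,-5,0,0,0,0.55]'
python3 - <<'E'
from h import *
np.set_printoptions(precision=4,suppress=True)
c=cam('wrist');P=cloud(c);z=P[...,2]
m=(abs(z-.064)<.006)&(abs(P[...,0]-.525)<.05)&(abs(P[...,1]+.406)<.05)
print('odd top',m.sum(),cv2.minAreaRect(P[m][:,:2].astype(np.float32)),np.median(z[m]))
print(ctrl.get_obs()['ee_pos'])
# hover next: behind kit pocket, tool offset so wrist cam sees the kit
W=c[2];print('cam pos rel',W[:3,3]-ctrl.get_obs()['ee_pos'],'cam z',W[:3,2])
i=cv2.resize(c[0],(400,250));save(i,'w6.png')
E
```

```text
time_s: 11.5
ee_pos: [0.5248, -0.406, 0.149]
eef_rot: [-3.141, 0.002, 1.395]
force: [0.0, -0.4, 0.9]
grip_width: 0.0516
odd top 1625 ((0.5269204378128052, -0.4076625108718872), (0.03191876411437988, 0.031461190432310104), 79.65101623535156) 0.06407170986814958
[ 0.5267 -0.4077  0.1575]
cam pos rel [-0.0779  0.0167  0.1711] cam z [ 0.2595 -0.0465 -0.9646]
```

The odd foot stands in the odds tray with a flat top at 64 mm. Next I'll measure the emptied pocket from above.

```bash
python3 -m inch '[4,-0.6,-2,0,0,0,0.5, 4,-0.6,-2,0,0,0,0.5, 4,-0.6,-2,0,0,0,0.5, 4,-0.6,-2,0,0,0.05,0.5, 4.2,-0.7,-1.5,0,0,0.05,0.5,0,0,0,0,0,0,0.5,0,0,0,0,0,0,0.5]'
python3 - <<'E'
from h import *
np.set_printoptions(precision=4,suppress=True)
c=cam('wrist');P=cloud(c);save(c[0],'w7.png');np.savez('w7.npz',P=P,im=c[0]);print(ctrl.get_obs()['ee_pos'])
a=-.30;u=np.array([np.cos(a),np.sin(a)]);v=np.array([-u[1],u[0]]);c0=np.array([.52,-.201])
z=P[...,2];D=P[...,:2]-c0;s=D@u;t=D@v
m=(z>.014)&(z<.021)&(abs(s)<.145)&(abs(t)<.05)
print('rim',m.sum(),cv2.minAreaRect(P[m][:,:2].astype(np.float32)))
m=(z>.001)&(z<.009)&(abs(s+.031)<.05)&(abs(t)<.032)
Q=np.c_[s[m],t[m]];print('floor pct s',np.percentile(Q[:,0],[1,5,50,95,99]),'t',np.percentile(Q[:,1],[1,5,50,95,99]),m.sum())
for k in range(4):
    sc=-.093+.062*k; m=(z>.066)&(z<.075)&(abs(s-sc)<.02)&(abs(t)<.03)
    if m.sum(): print(k,np.median(P[m],0),m.sum())
E
```

```text
time_s: 12.42
ee_pos: [0.532, -0.2022, 0.2424]
eef_rot: [3.141, 0.002, 1.296]
force: [-0.4, -0.2, -0.2]
grip_width: 0.047
[ 0.5319 -0.2026  0.242 ]
rim 3355 ((0.5127026438713074, -0.2100667655467987), (0.09388118237257004, 0.27005138993263245), 68.637451171875)
floor pct s [-0.0791 -0.0726 -0.0305  0.0144  0.0181] t [-0.03   -0.0235  0.0022  0.0291  0.0313] 3525
0 [ 0.4404 -0.1677  0.0701] 563
2 [ 0.5543 -0.2157  0.0701] 424
3 [ 0.6127 -0.2318  0.07  ] 370
```

View pics/w7.png

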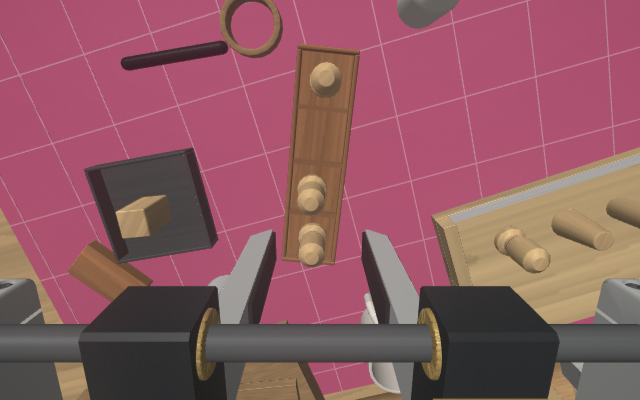

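The emptied pocket spans columns ~296–349 and rows ~106–163, and the square foot stands in the odds tray at (143,215). The cupboard's turned spare is at (522,248). I'll convert the tray outline to a pocket centre.

Run:
```python
from h import *
np.set_printoptions(precision=4,suppress=True)
d=np.load('w7.npz');im=d['im'];P=d['P']
p=ctrl.camera_params('wrist');o=ctrl.get_obs();T=np.eye(4);T[:3,:3]=R.from_euler('xyz',o['eef_rot']).as_matrix();T[:3,3]=o['ee_pos']
c=(im,None,T@np.array(p['mount']),200/np.tan(np.radians(p['vertical_fov'])/2),p['cx'],p['cy'])
hsv=cv2.cvtColor(im,cv2.COLOR_RGB2HSV)
m=((hsv[...,0]<22)&(hsv[...,1]>60)).astype(np.uint8);m[:40]=0;m[240:]=0;m[:,:270]=0;m[:,370:]=0
m=cv2.morphologyEx(m,cv2.MORPH_OPEN,np.ones((3,3)))
q=np.argwhere(m)[:,::-1]
# near end + sides: left and right edges by row (rows 60..160), projected at z=.018
L=[];Rr=[]
for r in range(100,170):
    x=np.where(m[r])[0]
    L.append(onplane(c,x.min(),r,.018)[:2]);Rr.append(onplane(c,x.max()+1,r,.018)[:2])
for n,A in(('L',L),('R',Rr)):
    A=np.array(A,np.float32);vx,vy,x0,y0=cv2.fitLine(A,cv2.DIST_HUBER,0,.01,.01).ravel();print(n,vx,vy,x0,y0,np.degrees(np.arctan2(vy,vx)))
for uv in((300,45),(358,50),(283,262),(335,265)): print(uv,onplane(c,*uv,.018)[:2])
g=cv2.cvtColor(im,cv2.COLOR_RGB2GRAY)
print('gray along col 322',[(r,int(g[r,316:328].mean())) for r in range(98,172,1)])
```

```text
L 0.9310052 -0.3650059 0.48581597 -0.2207897 -21.407946
R 0.93134695 -0.36413303 0.5040031 -0.15649618 -21.354235
(300, 45) [ 0.3983 -0.1839]
(358, 50) [ 0.4199 -0.126 ]
(283, 262) [ 0.6335 -0.2761]
(335, 265) [ 0.6551 -0.2147]
gray along col 322 [(98, 104), (99, 104), (100, 104), (101, 104), (102, 104), (103, 105), (104, 104), (105, 103), (106, 100), (107, 97), (108, 97), (109, 97), (110, 98), (111, 102), (112, 103), (113, 103), (114, 102), (115, 103), (116, 102), (117, 102), (118, 102), (119, 102), (120, 102), (121, 102), (122, 101), (123, 101), (124, 101), (125, 101), (126, 101), (127, 101), (128, 101), (129, 101), (130, 101), (131, 101), (132, 101), (133, 100), (134, 100), (135, 100), (136, 99), (137, 99), (138, 99), (139, 99), (140, 99), (141, 100), (142, 99), (143, 99), (144, 99), (145, 99), (146, 99), (147, 100), (148, 99), (149, 99), (150, 99), (151, 100), (152, 100), (153, 100), (154, 99), (155, 98), (156, 99), (157, 99), (158, 98), (159, 99), (160, 99), (161, 96), (162, 97), (163, 97), (164, 97), (165, 97), (166, 99), (167, 99), (168, 100), (169, 100), (170, 100), (171, 99)]
```

```bash
cat >> h.py <<'E'
def tilt(yaw,a): return down(yaw)*R.from_rotvec([-a,0,0])
def tcp(G,rot,back=0): return np.array(G)+rot.apply([0,0,.019])
E
python3 - <<'E'
from h import *
np.set_printoptions(precision=4,suppress=True)
P=np.load('w7.npz')['P'];z=P[...,2]
d=(P-O)@R.from_euler('z',TH).as_matrix()
for y0 in(-.115,-.05,.015):
    m=(z>.074)&(z<.1)&(d[...,0]>.02)&(d[...,0]<.1)&(abs(d[...,1]-y0)<.032);Q=d[m]
    print(y0,m.sum(),Q.max(0) if len(Q) else '',np.median(Q,0) if len(Q) else '')
    m=(z>.041)&(z<.078)&(d[...,0]>.02)&(d[...,0]<.1)&(abs(d[...,1]-y0)<.032);Q=d[m]
    if len(Q): print(' body',len(Q),np.percentile(Q,[2,50,98],axis=0))
g=tilt(TH+np.pi/2,.66)
G=cup(55-115,-115,72)
plan([((.50,-.13,.24),tilt(1.45,.3)),(tcp(G,g)+[0,0,.05],g)],.5)
print(g.as_euler('xyz'),tcp(G,g))
E
```

```text
-0.115 586 [ 0.0733 -0.1005  0.0861] [ 0.0546 -0.1177  0.0813]
 body 642 [[ 0.0439 -0.1294  0.0427]
 [ 0.0475 -0.1227  0.0627]
 [ 0.0655 -0.1049  0.0778]]
-0.05 386 [ 0.0686 -0.0351  0.0812] [ 0.0565 -0.0468  0.0782]
 body 858 [[ 0.0439 -0.0594  0.0418]
 [ 0.0501 -0.0533  0.0615]
 [ 0.0668 -0.0372  0.0779]]
0.015 0  
 body 376 [[0.0458 0.0016 0.0412]
 [0.0527 0.0043 0.0514]
 [0.0666 0.0161 0.0643]]
2,-1.7,0.1,-0.1,0.01,-0.05,0.5, 2.1,-1.6,-0.1,-0.1,0.01,-0.05,0.5, 2.3,-1.4,-0.2,-0.1,0.01,-0.05,0.5, 2.6,0.3,2.9,-0.07,0.02,-0.03,0.5, 2.5,0.2,3,-0.07,0.01,-0.03,0.5, 2.5,0,3,-0.07,0.02,-0.03,0.5, 2.4,-0.1,3,-0.07,0.01,-0.03,0.5, 2.5,-0.2,3,-0.08,0.02,-0.04,0.5, 
rows 8 end [ 0.5729 -0.0069  0.1072]
[2.4816 0.     1.6228] [ 0.5727 -0.0074  0.057 ]
```

```bash
python3 -m inch '[2,-1.7,0.1,-0.1,0.01,-0.05,0.5, 2.1,-1.6,-0.1,-0.1,0.01,-0.05,0.5, 2.3,-1.4,-0.2,-0.1,0.01,-0.05,0.5, 2.6,0.3,2.9,-0.07,0.02,-0.03,0.5, 2.5,0.2,3,-0.07,0.01,-0.03,0.5, 2.5,0,3,-0.07,0.02,-0.03,0.5, 2.4,-0.1,3,-0.07,0.01,-0.03,0.5, 2.5,-0.2,3,-0.08,0.02,-0.04,0.5,0,0,0,0,0,0,0.5,0,0,0,0,0,0,0.5]'
python3 - <<'E'
from h import *
np.set_printoptions(precision=4,suppress=True)
c=cam('wrist');save(c[0],'w8.png');P=cloud(c);z=P[...,2];np.savez('w8.npz',P=P,im=c[0])
d=(P-O)@R.from_euler('z',TH).as_matrix()
m=(z>.045)&(z<.074)&(d[...,0]>.02)&(d[...,0]<.1)&(abs(d[...,1]+.115)<.03);Q=d[m];print(len(Q))
from scipy.optimize import least_squares
if len(Q)>20:
    s=least_squares(lambda q:np.hypot(Q[:,0]-q[0],Q[:,1]-q[1])-.015,[.055,-.115],loss='soft_l1',f_scale=.001);print(s.x,np.sqrt((s.fun**2).mean()))
m=(z>.075)&(d[...,0]>.02)&(d[...,0]<.1)&(abs(d[...,1]+.115)<.03);print(m.sum(),d[m].max(0) if m.any() else 0)
o=ctrl.get_obs();print(o['ee_pos'],o['eef_rot'])
E
```

```text
time_s: 13.72
ee_pos: [0.5735, -0.0072, 0.1082]
eef_rot: [2.479, -0.001, 1.623]
force: [0.3, 1.1, -0.1]
grip_width: 0.0468
1028
[ 0.0595 -0.1148] 0.0005266325116326689
564 [ 0.0656 -0.1001  0.0854]
[ 0.5737 -0.0073  0.1087] [ 2.4779 -0.0009  1.6232]
```

View pics/w8.png

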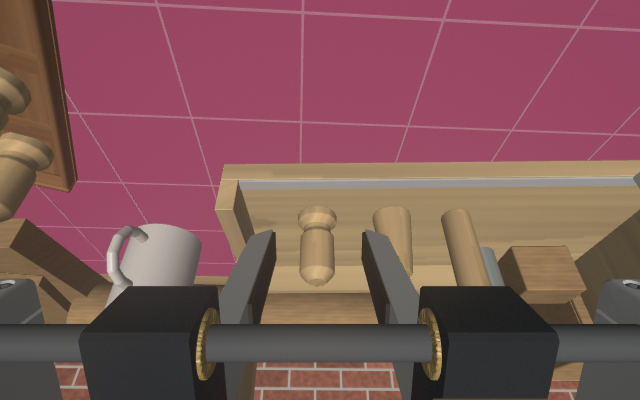

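The turned spare at (318,245) sits centred between the fingers, with the cone at (395,240) clear of the right finger. I'll go in.

Run:
```python
from h import *
o=ctrl.get_obs();g=R.from_euler('xyz',o['eef_rot'])
t=tcp(cup(59,-115,62),g);a=np.array([t[0],t[1],t[2]])-[.11,.0057,0]
print(a,t);plan([(a,g),(t,g)],.5,step=.03)
```

```text
[ 0.58158546 -0.00685145  0.04703336] [ 0.69158546 -0.00115145  0.04703336]
0,-1.1,1.8,0,0,0,0.5, 0,-1,1.8,0,0,0,0.5, 0,-1.1,1.7,0,0,0,0.5, 0,2.2,1.7,0,0,0,0.5, 0,2.2,1.7,0,0,0,0.5, 0,2.2,1.7,0,0,0,0.5, 0,2.1,1.7,0,0,0,0.5, 
rows 7 end [ 0.6914 -0.0011  0.0472]
```

```bash
python3 -m inch '[0,-1.1,1.8,0,0,0,0.5, 0,-1,1.8,0,0,0,0.5, 0,-1.1,1.7,0,0,0,0.5, 0,2.2,1.7,0,0,0,0.5, 0,2.2,1.7,0,0,0,0.5]'; python3 -m inch '[ 0,2.2,1.7,0,0,0,0.5, 0,2.1,1.7,0,0,0,0.5,0,0,0,0,0,0,0.5,0,0,0,0,0,0,0.5]'; python3 -m inch '[0,0,0,0,0,0,0,0,0,0,0,0,0,0,0,0,0,0,0,0,0,0,0,0,0,0,0,0,0,0,0,0,0,0,0]' 20
```

```text
time_s: 14.4
ee_pos: [0.6386, -0.0025, 0.0501]
eef_rot: [2.482, 0.001, 1.621]
force: [0.4, 0.8, -0.0]
grip_width: 0.0469
time_s: 14.9
ee_pos: [0.6914, 0.0007, 0.0484]
eef_rot: [2.484, 0.001, 1.621]
force: [-0.3, -0.1, 0.2]
grip_width: 0.0472
time_s: 15.52
ee_pos: [0.692, 0.0012, 0.0482]
eef_rot: [2.483, 0.001, 1.622]
force: [-1.7, 0.1, 3.2]
grip_width: 0.0297
```

Run:
```python
from h import *
o=ctrl.get_obs();p=np.array(o['ee_pos']);g=R.from_euler('xyz',o['eef_rot'])
F=cup(59.5,-114.8,18);off=g.inv().apply(F-p);off[0]=0;print('foot in tool',off)
k=tilt(1.198,np.pi-o['eef_rot'][0])
base=np.array([.4977,-.1893,.005])
T=base-k.apply(off);print(T)
h=np.array([np.cos(TH),np.sin(TH),0])
a=p+[0,0,.02];b=a-h*.12;c=b-h*.03+[0,0,.09]
print('retreat');s=plan([(a,g),(b,g),(c,g)],0,step=.035)
print('carry');s=plan([(T+[0,0,.10],k),(T+[0,0,.03],k)],0,step=.04,start=s)
```

```text
foot in tool [ 0.         -0.02772823  0.01668563]
[ 0.50862275 -0.19357171  0.03516142]
retreat
0,1.2,-1.6,0,0,0,0, 0,-2.4,-1.8,0,0,0,0, 0,-2.4,-1.8,0,0,0,0, 0,-2.3,-1.9,0,0,0,0, 0,-2.4,-1.8,0,0,0,0, 0,1.1,-3,0,0,0,0, 0,1,-3,0,0,0,0, 0,1.1,-3,0,0,0,0, 
rows 8 end [ 0.5423 -0.0063  0.1586]
carry
-3.7,-1,-0.2,0,-0.05,0.07,0, -3.8,-0.7,0,0,-0.05,0.07,0, -3.8,-0.4,0.2,0,-0.05,0.07,0, -3.8,-0.2,0.5,0,-0.05,0.06,0, -3.8,0,0.6,0,-0.06,0.07,0, 0,-2.1,2.8,0,0,0,0, 0,-2.1,2.8,0,0,0,0, 
rows 7 end [ 0.5091 -0.1942  0.065 ]
```

```bash
python3 -m inch '[0,1.2,-1.6,0,0,0,0, 0,-2.4,-1.8,0,0,0,0, 0,-2.4,-1.8,0,0,0,0, 0,-2.3,-1.9,0,0,0,0, 0,-2.4,-1.8,0,0,0,0, 0,1.1,-3,0,0,0,0, 0,1,-3,0,0,0,0, 0,1.1,-3,0,0,0,0]'; python3 -m inch '[-3.7,-1,-0.2,0,-0.05,0.07,0, -3.8,-0.7,0,0,-0.05,0.07,0, -3.8,-0.4,0.2,0,-0.05,0.07,0, -3.8,-0.2,0.5,0,-0.05,0.06,0, -3.8,0,0.6,0,-0.06,0.07,0, 0,0,0,0,0,0,0]'
python3 - <<'E'
from h import *
np.set_printoptions(precision=4,suppress=True)
c=cam('wrist');save(c[0],'w9.png');P=cloud(c)
o=ctrl.get_obs();p=np.array(o['ee_pos']);g=R.from_euler('xyz',o['eef_rot'])
F=p+g.apply([0,-.0277,.0167]);print('pred foot base',F,o['ee_pos'],o['eef_rot'])
z=P[...,2];rel=(P-F)@R.from_euler('z',-.373).as_matrix()
m=(np.abs(rel[...,0])<.03)&(np.abs(rel[...,1])<.03)&(rel[...,2]>-.012)&(rel[...,2]<.08);Q=rel[m];print(len(Q))
for a,b in((-.01,.003),(.001,.007),(.025,.035),(.035,.045)):
    q=Q[(Q[:,2]>a)&(Q[:,2]<b)]
    if len(q):print(a,b,len(q),np.percentile(q,[2,50,98],axis=0))
E
```

```text
time_s: 16.52
ee_pos: [0.5416, -0.0063, 0.1591]
eef_rot: [2.484, 0.001, 1.622]
force: [-0.2, 0.1, 0.2]
grip_width: 0.0294
time_s: 17.27
ee_pos: [0.5077, -0.1948, 0.1344]
eef_rot: [2.487, -0.001, 1.192]
force: [0.2, -0.3, 0.6]
grip_width: 0.0295
pred foot base [ 0.497  -0.1895  0.1044] [ 0.5079 -0.1939  0.1345] [ 2.4864 -0.0007  1.1941]
10851
-0.01 0.003 212 [[-0.0185 -0.0164 -0.0002]
 [-0.0159  0.0007  0.0019]
 [-0.0057  0.016   0.003 ]]
0.001 0.007 523 [[-0.0185 -0.0165  0.0012]
 [-0.0159  0.0002  0.0041]
 [-0.0043  0.0168  0.0069]]
0.025 0.035 1269 [[-0.0156 -0.0232  0.0252]
 [-0.0117  0.0001  0.0305]
 [ 0.0018  0.024   0.0348]]
0.035 0.045 1592 [[-0.0156 -0.0247  0.0353]
 [-0.0112  0.0004  0.0402]
 [-0.0034  0.0255  0.0448]]
```

View pics/w9.png

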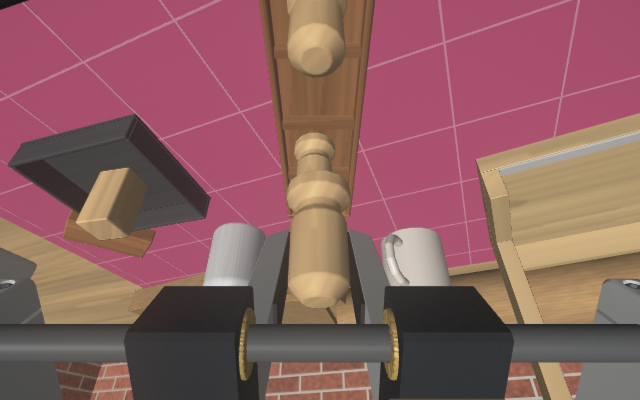

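The turned foot is held upright at (318,230), and its measured toe edges agree with the prediction to about 1 mm. It is over the empty pocket, so I'll lower it straight down.

```bash
python3 -m inch '[0,-1.8,2.4,0,0,0,0, 0,-1.8,2.4,0,0,0,0, 0,-1.8,2.4,0,0,0,0, 0,0,0,0,0,0,0]';python3 -m inch '[0,-0.3,0.4,0,0,0,0, 0,-0.2,0.3,0,0,0,0,0,0,0,0,0,0,0]'
```

```text
time_s: 17.82
ee_pos: [0.5104, -0.1914, 0.056]
eef_rot: [2.485, -0.007, 1.2]
force: [0.4, 0.5, -0.4]
grip_width: 0.0294
time_s: 18.2
ee_pos: [0.5114, -0.1923, 0.0493]
eef_rot: [2.482, -0.006, 1.2]
force: [-0.8, -0.0, -0.4]
grip_width: 0.0295
```

Run:
```python
from h import *
o=ctrl.get_obs();p=np.array(o['ee_pos']);g=R.from_euler('xyz',o['eef_rot'])
F=p+g.apply([0,-.0277,.0167]);print(F,p,o['force'],'tool shift to pocket (cm)',g.inv().apply(np.array([.4977,-.1893,.006])-F)*100)
```

```text
[ 0.50065014 -0.18789796  0.01914347] [ 0.51143877 -0.19229505  0.04931715] [-0.80719681 -0.03427458 -0.43687417] tool shift to pocket (cm) [-0.24579866 -0.98185514  0.89985642]
```

```bash
python3 -m inch '[-0.1,-0.5,0.4,0,0,0,0, -0.1,-0.4,0.3,0,0,0,0,0,0,0,0,0,0,0]';python3 -m inch '[0,-0.1,0.2,0,0,0,0,0,0,0,0,0,0,0]'
```

```text
time_s: 18.58
ee_pos: [0.5093, -0.1923, 0.0409]
eef_rot: [2.488, -0.003, 1.198]
force: [0.1, -0.6, -0.2]
grip_width: 0.0297
time_s: 18.82
ee_pos: [0.51, -0.1924, 0.0392]
eef_rot: [2.49, -0.003, 1.196]
force: [0.7, 0.3, -0.1]
grip_width: 0.0296
```

```bash
python3 -m inch '[0,-0.1,0.2,0,0,0,0,0,0,0,0,0,0,0]';python3 -m inch '[0,-0.1,0.2,0,0,0,0,0,0,0,0,0,0,0]'
python3 - <<'E'
from h import *
o=ctrl.get_obs();p=np.array(o['ee_pos']);g=R.from_euler('xyz',o['eef_rot'])
print(p+g.apply([0,-.0277,.0167]),o['force'])
E
```

```text
time_s: 19.08
ee_pos: [0.5107, -0.1923, 0.0376]
eef_rot: [2.491, -0.002, 1.195]
force: [-0.3, -0.3, -0.6]
grip_width: 0.0296
time_s: 19.32
ee_pos: [0.5114, -0.1922, 0.0361]
eef_rot: [2.492, -0.002, 1.195]
force: [0.8, -0.6, -0.7]
grip_width: 0.0292
[ 0.50026349 -0.18775922  0.00604632] [ 0.77527971 -0.61931503 -0.69814894]
```

```bash
python3 -m inch '[0,-0.1,0.1,0,0,0,0,0,0,0,0,0,0,0]'
```

```text
time_s: 19.58
ee_pos: [0.5114, -0.192, 0.0353]
eef_rot: [2.493, -0.001, 1.195]
force: [0.3, -0.9, -0.9]
grip_width: 0.0295
```

```bash
python3 -m inch '[0,-0.1,0.1,0,0,0,0,0,0,0,0,0,0,0]';python3 -m inch '[0,-0.1,0.1,0,0,0,0,0,0,0,0,0,0,0]'
```

```text
time_s: 19.82
ee_pos: [0.5118, -0.1921, 0.0351]
eef_rot: [2.493, -0.001, 1.194]
force: [-3.8, 0.7, 8.6]
grip_width: 0.0296
time_s: 20.08
ee_pos: [0.5123, -0.1922, 0.0349]
eef_rot: [2.492, 0.0, 1.193]
force: [-6.7, 0.8, 15.3]
grip_width: 0.0295
```

Contact with the pocket floor. I'll ease off, release and back out along the tool axis.

```bash
python3 -m inch '[0,0.1,-0.1,0,0,0,0, 0,0,0,0,0,0,0.2, 0,0,0,0,0,0,0.4, 0,0,0,0,0,0,0.5, 0,0,0,0,0,0,0.5]'; python3 -m inch '[0,0,-1.5,0,0,0,0.5, 0,0,-3,0,0,0,0.5, 0,0,-4,0,0,0,0.5, 0,1,-4,0,0,0,0.5, 0,2,-3,0.1,0,0,0.5, 0,1,-3,0.1,0,0,0.5, 0,0,0,0,0,0,0.5]'
python3 - <<'E'
from h import *
np.set_printoptions(precision=4,suppress=True)
c=cam('wrist');P=cloud(c);z=P[...,2]
for t in((.4404,-.1677),(.4977,-.1893),(.5543,-.2157),(.6127,-.2318)):
    m=(z>.066)&(z<.08)&(np.hypot(P[...,0]-t[0],P[...,1]-t[1])<.025)
    print(m.sum(),np.median(P[m],0) if m.any() else '', z[m].max() if m.any() else '')
m=(abs(z-.064)<.006)&(abs(P[...,0]-.525)<.05)&(abs(P[...,1]+.406)<.05);print('odd',m.sum())
print(ctrl.get_obs()['ee_pos'])
save(cv2.resize(c[0],(400,250)),'w10.png')
E
```

```text
time_s: 20.7
ee_pos: [0.5118, -0.1916, 0.0349]
eef_rot: [2.495, -0.001, 1.194]
force: [-0.4, -0.4, 0.5]
grip_width: 0.0471
time_s: 21.58
ee_pos: [0.4418, -0.164, 0.2104]
eef_rot: [2.691, -0.0, 1.194]
force: [0.2, 0.9, -0.5]
grip_width: 0.0472
597 [ 0.4378 -0.1669  0.0701] 0.0729010891549296
394 [ 0.4969 -0.1845  0.0701] 0.07277684279010138
279 [ 0.5519 -0.2143  0.07  ] 0.07292371747828735
220 [ 0.6103 -0.2311  0.0697] 0.07231148347712069
odd 615
[ 0.4411 -0.1637  0.2082]
```

```bash
python3 -m inch '[2,-3,-3,0.15,0,0,0.5, 2,-3,-3,0.15,0,0,0.5, 2,-3,-2,0.14,0,0,0.5, 2,-3,0,0,0,0,0.5,0,0,0,0,0,0,0.5]'
python3 - <<'E'
from h import *
np.set_printoptions(precision=4,suppress=True)
c=cam('top');P=cloud(c);z=P[...,2];d=(P-O)@R.from_euler('z',TH).as_matrix()
m=(z>.20)&(z<.24)&(d[...,0]<-.02)&(d[...,0]>-.26)&(d[...,1]>.1)&(d[...,1]<.26);Q=d[m]
for x in(-.04,-.08,-.12,-.16,-.2):
    q=Q[abs(Q[:,0]-x)<.012]; print(x,len(q),np.percentile(q[:,1],[5,95]) if len(q) else '')
m=(z>.22)&(z<.236)&(d[...,0]<-.19)&(d[...,0]>-.25)&(d[...,1]>.1)&(d[...,1]<.26);print('bar',d[m].mean(0) if m.any() else '',m.sum())
s=cam('scene')
a=cv2.resize(c[0][90:310,170:470],(400,293));b=cv2.resize(s[0][80:350,190:500],(400,348));a=cv2.copyMakeBorder(a,0,55,0,0,0)
save(np.hstack([b,a]),'fin.png')
E
```

```text
time_s: 22.25
ee_pos: [0.3391, -0.0365, 0.2556]
eef_rot: [3.135, -0.001, 1.196]
force: [0.2, -0.6, 0.6]
grip_width: 0.0469
-0.04 157 [0.1363 0.1835]
-0.08 160 [0.1394 0.1797]
-0.12 163 [0.142  0.1747]
-0.16 167 [0.1452 0.1838]
-0.2 40 [0.1801 0.1904]
bar [-0.2119  0.1845  0.2284] 25
```

View pics/fin.png

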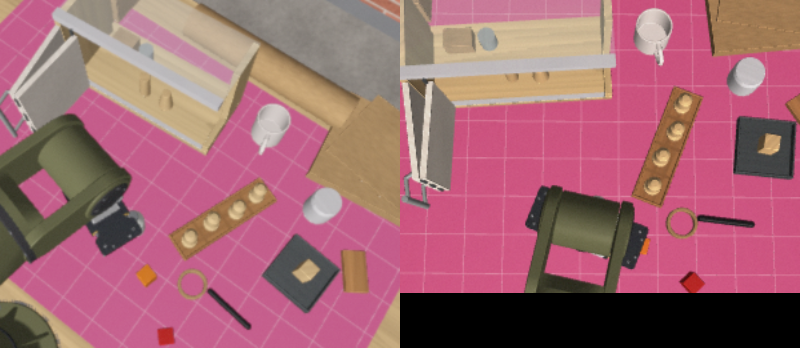

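The final views show four turned feet upright in the kit and the square foot standing in the odds tray. The rod and cone are still in the cupboard and the bystanders haven't moved. The folded stack measures q≈1.45, a little short of the 1.48 stop (perhaps rebound), so I'll seat it with a gentle push on the bar.

Run:
```python
from h import *
plan([((.37,.10,.2),down(1.5)),(cup(-210,148,150),down(1.68))],0)
```

```text
3.5,-0.6,1.4,0,0,-0.08,0, 3.5,-0.3,1.4,0,0,-0.08,0, 3.5,0,1.4,0,0,-0.07,0, 3.5,0.3,1.4,0.01,0,-0.08,0, 3.7,0.4,1.2,0,0,-0.04,0, 3.7,0.6,1.3,0,0,-0.05,0, 3.7,0.8,1.2,0,0,-0.04,0, 3.6,0.9,1.3,0,0,-0.05,0, 
rows 8 end [0.3974 0.2469 0.1497]
```

```bash
python3 -m inch '[3.5,-0.6,1.4,0,0,-0.08,0, 3.5,-0.3,1.4,0,0,-0.08,0, 3.5,0,1.4,0,0,-0.07,0, 3.5,0.3,1.4,0.01,0,-0.08,0, 3.7,0.4,1.2,0,0,-0.04,0, 3.7,0.6,1.3,0,0,-0.05,0, 3.7,0.8,1.2,0,0,-0.04,0, 3.0,0.9,1.3,0,0,-0.05,0,0,0,0,0,0,0,0]'; python3 -m inch '[0.6,0,0,0,0,0,0,0.3,0,0,0,0,0,0,0,0,0,0,0,0,0]';python3 -m inch '[0.3,0,0,0,0,0,0,0,0,0,0,0,0,0]';python3 -m inch '[0.2,0,0,0,0,0,0,0,0,0,0,0,0,0]'
```

```text
time_s: 23.48
ee_pos: [0.3981, 0.2413, 0.1485]
eef_rot: [-3.135, 0.001, 1.685]
force: [0.2, -0.5, 0.8]
grip_width: 0.0005
time_s: 23.85
ee_pos: [0.3972, 0.2496, 0.1509]
eef_rot: [-3.139, 0.0, 1.683]
force: [0.3, -1.2, -0.2]
grip_width: 0.0003
time_s: 24.1
ee_pos: [0.3967, 0.2528, 0.1506]
eef_rot: [-3.138, 0.0, 1.684]
force: [1.1, 0.5, 0.4]
grip_width: 0.0006
time_s: 24.35
ee_pos: [0.3964, 0.2548, 0.1505]
eef_rot: [-3.138, 0.001, 1.684]
force: [0.2, -0.1, -0.0]
grip_width: 0.0009
```

```bash
for i in 1 2 3 4 5; do python3 -m inch '[0.3,0,0,0,0,0,0,0,0,0,0,0,0,0]' | grep -E 'ee_pos|force'; done
```

```text
ee_pos: [0.3961, 0.2579, 0.1505]
force: [0.1, 0.3, -1.0]
ee_pos: [0.3958, 0.2609, 0.1505]
force: [0.3, 0.0, -0.3]
ee_pos: [0.3954, 0.2638, 0.1505]
force: [-0.3, -0.3, -0.2]
ee_pos: [0.3951, 0.2668, 0.1505]
force: [1.2, -0.6, 0.8]
ee_pos: [0.395, 0.2674, 0.1505]
force: [0.1, -24.9, 5.5]
```

The bar is solid at the same spot as before (25 N within 0.6 mm). The door was already on its stop, and the 0.03 rad shortfall was measurement bias. I'll withdraw and make a last check.

```bash
python3 -m inch '[-0.5,0,0,0,0,0,0,-2,-0.5,0,0,0,0,0, -3,-1,-2,0,0,0,0, -4,-1,-3,0,0,0,0, -4,-1,-3,0,0,0,0, -4,0,0,0,0,0,0,0,0,0,0,0,0,0]'
python3 - <<'E'
from h import *
np.set_printoptions(precision=4,suppress=True)
c=cam('top');P=cloud(c);z=P[...,2];d=(P-O)@R.from_euler('z',TH).as_matrix()
m=(z>.22)&(z<.236)&(d[...,0]<-.19)&(d[...,0]>-.25)&(d[...,1]>.1)&(d[...,1]<.26);print('bar',d[m].mean(0),m.sum())
for x in(-.04,-.12):
    m=(z>.2)&(z<.24)&(abs(d[...,0]-x)<.012)&(d[...,1]>.1)&(d[...,1]<.26);print(x,np.percentile(d[m][:,1],[5,95]))
m=(z>.066)&(z<.08)&(np.hypot(P[...,0]-.5,P[...,1]+.188)<.025);print('kit foot',np.median(P[m],0),m.sum())
ctrl.hand_in()
E
```

```text
time_s: 26.48
ee_pos: [0.3798, 0.0897, 0.231]
eef_rot: [-3.139, 0.001, 1.68]
force: [0.4, 0.0, 0.7]
grip_width: 0.0005
bar [-0.2118  0.1849  0.2278] 26
-0.04 [0.136  0.1844]
-0.12 [0.142  0.1755]
kit foot [ 0.5012 -0.1881  0.0696] 52
the job is handed in; nothing more can be done
```

The job is done and handed in at about 26.5 s. I folded the door back by its fold bar, moved the square foot from the kit tray to the odds tray, and stood the turned spare from the cupboard in the emptied pocket.

**Last checks**
- **Feet:** all four kit feet stand with their tops at about 70 mm. The spare is about 3–4 mm off its pocket centre. The square foot stands upright in the odds tray, with its top at 64 mm.
- **Surroundings:** in the last view I looked at, the rod, the cone and the bystanders looked unmoved.

**Disagreements**
- **Door angle:** the top camera put the door at about 1.45 rad against the 1.48 stop. A second, gentle push met solid resistance at the same spot and did not move the bar, so I take it to be on its stop.
- **Force:** the first push peaked at about 87 N at the wrist when the door hit its stop. That is under the 120 N wrist limit, and the fingers were the part meant to be in contact. I can't rule out that it also counts against the 40 N limit on the arm and gripper body.
- **Square foot:** it was gripped slightly late, so it was held lower than planned. It was pressed onto the tray floor with about 27 N before release.

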